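Clamp a beech blank in the sanding jig

TASK

Clamp the thick wooden blank in the sanding jig: lay it flat on the jig's bed in front of the retaining block, slide its end in under the block's overhang and press it firmly home against the stop screw that is hidden in there, then drive the wedge along its guide against the blank's other end until the blank is held tight, and let go of everything. Feel your way: push the blank against stop and block with no more than about 20 N, do not let the wedge squeeze it with more than about 30 N, and leave the other things on the table where they are.

Things in the scene. Friction and masses are not known exactly. Their poses are not given: they have to be found in the camera images.
- jig: Sanding jig fixed to the table, turned up to 0.3 rad. Plywood bed 320 x 210 mm (x -155 to 165, y -75 to 135 mm in its frame), top 15 mm above the table. Origin at table height on the pocket's centre line; x runs along that line towards the retaining block, z up. The blank can be laid flat on the bed, clear of block and guide, with its centre at x = 23 to 31, y = 0 mm.
- mouth (a point): Retaining block at the bed's +x end: wood, 100 mm wide, x 108 to 165 mm, top 48 mm above the table. Beneath it is a pocket open to -x: roof 17 mm above the bed, side cheeks 66 mm apart with rounded mouths. This point is on the bed at the middle of the mouth, under the overhang's front edge: (108, 0, 15) mm in the jig's frame; axes as the jig's.
- stop_mean (a point): The pocket ends at a fixed stop screw, round rubber tip 14 mm across, hidden under the overhang. Its face stands anywhere from x = 119 to 131 mm in the jig's frame, different each time and NOT shown by this point, which is just the middle of that range, (125, 0, 15) mm: find it by touch. The seated blank's centre is 75 mm behind the face: x = 44 to 56 mm.
- dowel (a point): One of two upright locating dowels, 12 mm thick, 14 mm high, on the bed at (-8, -39) (this point, at its foot) and (90, -39) mm in the jig's frame. They touch the blank's -y side when it lies 3 mm off the centre line. The 86 mm between them leaves room for a finger beside the blank.
- blank: The workpiece: beech board 150 x 60 x 15 mm, about 0.1 kg, square ends, both alike, a moon and stars burnt into its top. Starts flat on the table. Origin at the centre of its underside; x along the 150 mm length, z up. Either end may go under the overhang; gripped across its 60 mm width near the middle it goes in without the fingers touching anything.
- guide (a point): Sloping guide of the wedge, behind the blank: wooden bar across the bed, topped by a steel strip (35 mm above the table) that juts 3 mm over its face. This point is on its face at (-67, 0, 15) mm in the jig's frame; the face is at x = -58 at y = -30 and x = -76 at y = 30 mm.
- wedge: Tapered wooden wedge, 70 mm long in the jig's y, top 31.5 mm above the table, flat cork-faced front always square to the jig's x. Captive: slides only along the guide, direction (0.287, -0.958, 0) in the jig's frame, up to 118 mm, drag about 3 N. Origin at the middle of the front face's lower edge: (-49.3, 86, 15) mm in the jig's frame fully back, where it starts to within 10 mm.
- wedge_grip (a point): On the axis of the wedge's grip, an upright dowel of 20 mm, 31.5 to 70.5 mm above the table; this point is 57 mm up, a good TCP height, at (-22, 0, 42) mm in the wedge's frame. From fully back the wedge meets a seated blank after 63 to 106 mm, set by the stop. The taper gives the blank up to 3 times the push beyond the drag: 7 to 10 N on the grip is tight, and it stays when let go.
- pencil: Bystander: flat blue pencil, 170 mm long, 7 mm thick, lying on the bed behind the wedge's guide. Leave it.
- sandblock_a: Bystander: black sanding block in an orange sleeve, 100 x 70 x 25 mm, on the table along the jig's -y side. Leave it.
- offcut: Bystander: thin plywood offcut, 40 x 80 x 9 mm, on the table just off the blank's +x end. Leave it.
Things that resemble listed ones, but are neither listed nor needed, are in the scene too. Leave any blue or orange look-alike of the blank alone.

How it is judged:
By the outcome, as a careful person would: the job done as asked, in the order asked, and still so for the second after the job is handed in, with the robot touching nothing.
It also fails if it takes over 67 s, if anything falls off the work surface, if the arm or the gripper's body presses on something with over 40 N, if the wrist force passes 120 N, or if a joint passes its speed limit or range.

ROBOT

A 7-joint arm with a two-finger parallel gripper is mounted at the origin on the work surface. World frame = base frame: x ahead of the robot, y to its left, z up, the work surface at z = 0. Lengths are in mm, angles in rad, forces in N, time in s.
With the tool pointing down it reaches from about 350 to 900 mm from the base axis. Payload 8.1 kg.
Tool frame: the origin (TCP) lies between the finger pads, 19 mm behind the fingertips; this is the grasp point; z points along the fingers, y is the line along which they close (so a half turn about z gives the same grasp; the last joint's range is limited). The gripper opens to 85 mm and grips with 20 to 120 N. Pads are 22 mm wide; open, the fingers measure 114 mm over their backs; the gripper's body (76 mm by 85 mm) begins 54 mm behind the grasp point. The pads swing forward as they close: fully open they stand 13 mm farther back than shut.
Start: joints at [1.097, 0.434, 0.025, 1.573, -0.012, 1.134, -0.075], TCP at [226.453, -582.546, 250.023] pointing down, gripper open.
Joint ranges: [-2.62, 2.62], [-0.44, 2.09], [-1.27, 1.32], [0.08, 2.57], [-1.32, 4.46], [0.12, 2], [-2.74, 2.74]. Speed limits (rad/s): [2.22, 2.22, 3.01, 3.01, 3.14, 3.14, 3.14].

INTERFACE

Orientations are given as a 3x3 rotation matrix whose columns are the frame's x, y, z axes.
In Python, from plant import r gives the robot as it stands.
- The arm moves only by the shell command python3 -m creep 'ROWS' [FORCE]. ROWS is a JSON object of lists of equal length, an entry for each row: "hand": the closure, from -1 (fully open) to 1 (shut); "offset": the shift along the tool's x, y, z in m, a list of three; "delta_rot": the turn, a rotation vector about the tool's x, y, z in rad, a list of three. In form: {"hand": [hand, ...], "offset": [[dx, dy, dz], ...], "delta_rot": [[rx, ry, rz], ...]}. A call has 1 to 12 rows; each row is the pose to reach, as a shift and turn from the pose commanded when the call began, along the tool's axes at that moment; what a row does not reach only later rows make up. A row lasts 1/8 s, in which the tool goes at most 62.5 mm and 10.7 degrees, less where a joint would pass 70% of its speed; a pose out of reach is approached as far as the arm can. A call with a gripper value outside its range is refused whole. The fingers move at their own pace and stop on an object; FORCE is the grip in N (left out, the last holds). Time passes only in rows, so rows that repeat a pose let the fingers close. It gives the time, the measured TCP pose, the force, the opening and the grip force at its end, in the units of the state.
- r.read_state(): the state, without advancing time (a new reading comes with each control period).
- r.capture(name): name is "scene" or "top" or "wrist"; returns (picture, depth): 480x640x3 uint8, blue, green, red; 480x640 float32, mm along the optical axis (not along the pixel's ray), 0 where there is no reading.
- r.calibration(name): a dict with "mtx" (3x3 intrinsics, pixels), "dist" ([k1, k2, p1, p2, k3] as OpenCV has them; the pictures are not rectified), "pose" (4x4, takes a point from camera to world coordinates); the wrist camera has in their place "hand_eye" (4x4, takes a point from camera to tool coordinates, whose origin is the TCP and whose axes are the flange's). Camera axes: x right, y up, looking along -z (the intrinsics and any distortion apply to the point x, -y, -z); pixel columns grow to the right and rows downward; lengths in mm; the calibration is good to about 2 mm. A picture is of the moment at which its call begins: read the wrist's pose just before it. calibration takes no time and is no camera call.
- r.close_job(): hands the job in; it is judged then, once.
The state is a dict: "clock": time; "joint_pos": joint angles; "joint_velocities": joint speeds; "joint_torque": joint torques, N m; "position": TCP position; "orientation": TCP orientation; "contact_force": force on the tool from outside, world axes, zero at the start; "torque": the same for the moment, N m; "width": finger opening in mm; "gripper_force": force on a finger pad.
Only numpy, scipy, OpenCV 4.12 (cv2) and the standard library are available. Lean on these libraries where they do the work, as an engineer would, in place of code of your own. Each camera call takes 0.05 s, during which the arm holds its last target. There are 200 camera calls.

## Working session

There is one attempt and no reset: what is moved stays moved. The work goes in short steps, Python scripts to look and compute and a shell command to move; the robot and the scene stay as the last step left them, time stands still between calls to the robot, and variables do not carry over. Pictures are saved under pics/ and viewed, at most 10 in all, crops included, and the job is handed in when it is done.

```bash
mkdir -p pics; ls; python3 - <<'E'
from plant import r
import cv2,numpy as np
for n in("scene","top"):
    p,d=r.capture(n); cv2.imwrite(f"pics/{n}0.png",p); np.save(f"pics/{n}0.npy",d)
    c=r.calibration(n); print(n,np.round(c["mtx"],1).tolist(),np.round(c["dist"],3),np.round(c["pose"],3).tolist())
c=r.calibration("wrist");print({k:np.round(v,3).tolist() for k,v in c.items()})
s=r.read_state();print(s["clock"],s["position"],np.round(s["orientation"],3).tolist(),s["width"],s["contact_force"])
E
```

```text
pics
scene [[487.8, 0.0, 315.3], [0.0, 487.8, 243.6], [0.0, 0.0, 1.0]] [-0.027  0.     0.     0.     0.   ] [[-0.764, -0.542, 0.35, 872.355], [0.645, -0.646, 0.408, 332.483], [0.005, 0.537, 0.843, 889.053], [0.0, 0.0, 0.0, 1.0]]
top [[435.7, 0.0, 315.0], [0.0, 435.7, 238.1], [0.0, 0.0, 1.0]] [-0.102  0.     0.     0.     0.   ] [[-0.013, 0.978, -0.207, 351.233], [-1.0, -0.011, 0.007, -41.468], [0.004, 0.207, 0.978, 953.534], [0.0, 0.0, 0.0, 1.0]]
{'mtx': [[350.124, 0.0, 320.821], [0.0, 350.124, 242.145], [0.0, 0.0, 1.0]], 'dist': [0.005, 0.0, 0.0, 0.0, 0.0], 'hand_eye': [[-0.001, 0.963, 0.268, 67.192], [1.0, 0.0, 0.001, 0.902], [0.001, 0.268, -0.963, -124.946], [0.0, 0.0, 0.0, 1.0]]}
0.1 [ 226.26272785 -582.15685784  249.31277715] [[0.932, 0.362, -0.001], [0.362, -0.932, 0.001], [-0.0, -0.001, -1.0]] 84.94468823270074 [0.30833623 0.36764839 0.43820895]
```

View pics/top0.png

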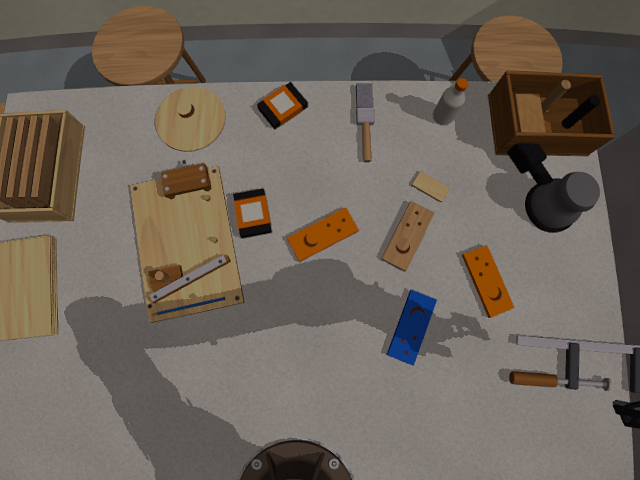

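View pics/scene0.png

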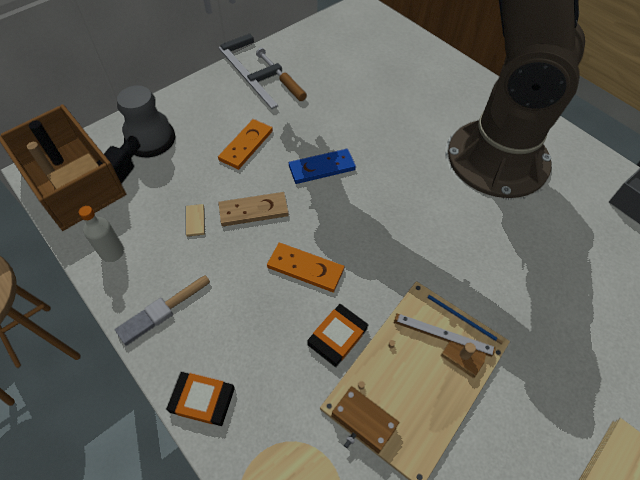

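Candidates for the blank in the top view are beech (408,236), orange (323,234), orange (488,280), blue (411,327), the offcut (430,186) and the board in the crate (530,115). Only the beech board at (408,236) is bare wood with a moon and stars and has the offcut at its end. I'll measure it and the jig, and confirm in one crop.

```bash
cat > h.py <<'E'
from plant import r
import cv2,numpy as np
def rays(n,px,T=None):
    c=r.calibration(n); P=c["pose"] if T is None else T
    u=cv2.undistortPoints(np.float64(px).reshape(-1,1,2),np.array(c["mtx"]),np.array(c["dist"]))[:,0]
    d=np.c_[u[:,0],-u[:,1],-np.ones(len(u))]@np.array(P)[:3,:3].T
    return np.array(P)[:3,3],d
def plane(n,px,z,T=None):
    o,d=rays(n,px,T); return (o+d*((z-o[2])/d[:,2])[:,None])[:,:2]
def wristT(s):
    T=np.eye(4);T[:3,:3]=s["orientation"];T[:3,3]=s["position"]
    return T@np.array(r.calibration("wrist")["hand_eye"])
E
python3 - <<'E'
from h import *
out=[]
for n,seedB,seedJ in(("top",(395,250),(190,230)),("scene",(240,212),(420,370))):
    im=cv2.imread(f"pics/{n}0.png"); hsv=cv2.cvtColor(im,cv2.COLOR_BGR2HSV)
    print(n,hsv[seedB[1],seedB[0]],hsv[seedJ[1],seedJ[0]],"table",hsv[150,300])
    for nm,seed,lo in(("blank",seedB,(5,60,90)),("bed",seedJ,(5,50,60))):
        m=cv2.inRange(hsv,lo,(30,190,255))
        m=cv2.morphologyEx(m,cv2.MORPH_CLOSE,np.ones((3,3)))
        k,l=cv2.connectedComponents(m); mm=(l==l[seed[1],seed[0]]).astype(np.uint8)
        c=max(cv2.findContours(mm,0,1)[0],key=cv2.contourArea)[:,0]
        w=plane(n,c,15).astype(np.float32); rc=cv2.minAreaRect(w)
        print(nm,np.round(rc[0],1),np.round(rc[1],1),round(rc[2],2),np.round(cv2.boxPoints(rc),0).tolist(),len(c))
        cv2.drawContours(im,[c[:,None]],-1,(0,255,0),1)
    out.append(im)
a=cv2.resize(out[0][150:340,120:460],None,fx=2.2,fy=2.2,interpolation=2)
cv2.imwrite("pics/crop1.png",a); print(a.shape)
b=out[1][180:480,180:520]; cv2.imwrite("pics/crop2.png",cv2.resize(b,None,fx=2,fy=2))
E
```

```text
top [ 15 128 128] [ 22  95 147] table [ 13  23 134]
blank [ 554.4 -255.1] [ 60.3 150. ] 61.36 [[474.0, -246.0], [606.0, -318.0], [635.0, -265.0], [503.0, -193.0]] 162
bed [553.2 243.6] [336.7 212.8] 11.85 [[367.0, 313.0], [410.0, 105.0], [740.0, 174.0], [696.0, 382.0]] 464
scene [ 17 106 135] [ 24  77 155] table [50  8 98]
blank [ 553.4 -254.7] [ 59.2 149. ] 61.13 [[474.0, -245.0], [604.0, -317.0], [633.0, -265.0], [502.0, -193.0]] 170
bed [547.1 244.5] [323.3 210.3] 11.82 [[367.0, 314.0], [410.0, 109.0], [727.0, 175.0], [684.0, 381.0]] 563
(418, 748, 3)
```

View pics/crop1.png

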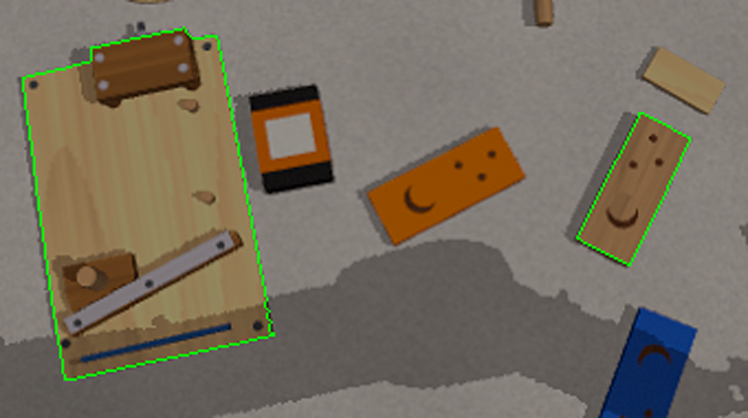

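The crop confirms it: the beech board has a moon and three stars, with the plywood offcut off its upper end, centred at full-image pixel (408,236). That puts the blank at (554,-255) with yaw -0.502, and the jig's yaw is about 0.206. Now I'll move above the blank.

```bash
python3 -m creep '{"hand":[-1,-1,-1,-1,-1,-1,-1,-1,-1,-1,-1,-1],"offset":[[0.424,-0.186,0.12],[0.424,-0.186,0.12],[0.424,-0.186,0.12],[0.424,-0.186,0.12],[0.424,-0.186,0.12],[0.424,-0.186,0.12],[0.424,-0.186,0.12],[0.424,-0.186,0.12],[0.424,-0.186,0.12],[0.424,-0.186,0.12],[0.424,-0.186,0.12],[0.424,-0.186,0.12]],"delta_rot":[[0,0,0.15],[0,0,0.3],[0,0,0.45],[0,0,0.6],[0,0,0.75],[0,0,0.872],[0,0,0.872],[0,0,0.872],[0,0,0.872],[0,0,0.872],[0,0,0.872],[0,0,0.872]]}' 40
python3 -c "
from h import *
s=r.read_state();R=s['orientation'];print(np.round(s['position'],1),np.arctan2(R[1][0],R[0][0]),np.round(R,3).tolist(),np.round(s['joint_pos'],2),s['contact_force'])
print(np.array(R).T@(np.array([554,-255,18])-s['position']))"
```

```text
clock: 1.6
position: [553.6, -256.8, 130.3]
orientation: [[0.876, -0.482, 0.0], [-0.482, -0.876, -0.0], [0.0, 0.0, -1.0]]
contact_force: [0.3, 0.3, -0.4]
width: 85.1
gripper_force: 0.0
[ 553.6 -256.8  130.3] -0.5031966044989407 [[0.876, -0.482, 0.0], [-0.482, -0.876, -0.0], [0.0, 0.0, -1.0]] [ 0.27  0.53  0.11  1.75 -0.07  0.87 -1.66] [ 0.3397722   0.27891408 -0.38096758]
[ -0.57143678  -1.75132362 112.34220556]
```

```bash
python3 -m creep '{"hand":[-1,-1,-1,-1,-0.4,-0.1,0,0,0,0],"offset":[[0,-0.002,0.05],[0,-0.002,0.09],[0,-0.002,0.113],[0,-0.002,0.113],[0,-0.002,0.113],[0,-0.002,0.113],[0,-0.002,0.113],[0,-0.002,0.113],[0,-0.002,0.113],[0,-0.002,0.113]],"delta_rot":[[0,0,0],[0,0,0],[0,0,0],[0,0,0],[0,0,0],[0,0,0],[0,0,0],[0,0,0],[0,0,0],[0,0,0]]}' 40
```

```text
clock: 2.85
position: [556.1, -254.5, 18.7]
orientation: [[0.877, -0.481, 0.002], [-0.481, -0.877, -0.001], [0.003, -0.0, -1.0]]
contact_force: [-2.0, -0.3, 6.5]
width: 59.0
gripper_force: 43.7
```

```bash
python3 -m creep '{"hand":[0,0,0,0,0,0,0,0,0,0,0,0],"offset":[[0,0,-0.05],[0,0,-0.1],[-0.211,-0.425,-0.1],[-0.211,-0.425,-0.1],[-0.211,-0.425,-0.1],[-0.211,-0.425,-0.1],[-0.211,-0.425,-0.1],[-0.211,-0.425,-0.1],[-0.211,-0.425,-0.1],[-0.211,-0.425,-0.1],[-0.211,-0.425,-0.1],[-0.211,-0.425,-0.1]],"delta_rot":[[0,0,0],[0,0,0],[0,0,-0.15],[0,0,-0.3],[0,0,-0.45],[0,0,-0.6],[0,0,-0.709],[0,0,-0.709],[0,0,-0.709],[0,0,-0.709],[0,0,-0.709],[0,0,-0.709]]}'
python3 - <<'E'
from h import *
s=r.read_state(); T=wristT(s); p,d=r.capture("wrist"); cv2.imwrite("pics/w1.png",p); np.savez("pics/w1.npz",d=d,T=T)
print(s["position"],np.arctan2(s["orientation"][1][0],s["orientation"][0][0]),s["joint_pos"],s["contact_force"],s["gripper_force"])
E
```

```text
clock: 4.35
position: [574.5, 219.5, 117.3]
orientation: [[0.979, 0.206, 0.0], [0.206, -0.979, -0.001], [0.0, 0.001, -1.0]]
contact_force: [-0.3, -0.8, -1.1]
width: 59.0
gripper_force: 44.4
[574.53855934 219.45212036 117.31075674] 0.2073735852869549 [-0.3798025   0.5548855  -0.1053649   1.73562251  0.07467866  0.85489498
 -1.88193338] [-0.31959825 -0.75776928 -1.13616483] 44.356863498687744
```

View pics/w1.png

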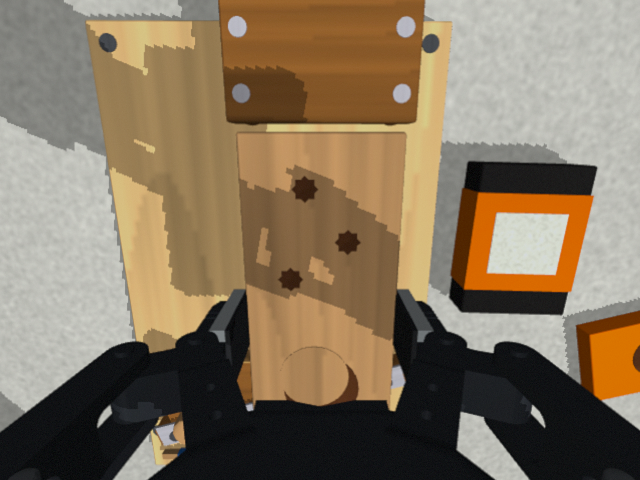

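The wrist view shows the blank's front edge at (237,133)-(406,132). It sits level and well centred before the block, whose front top edge is at (227,122)-(417,121), with screws at (237,27), (406,27), (240,93) and (402,93).

```bash
python3 - <<'E'
from h import *
z=np.load("pics/w1.npz");T=z["T"]
f=lambda px,h:plane("wrist",px,h,T)
im=cv2.imread("pics/w1.png");g=cv2.cvtColor(im,cv2.COLOR_BGR2GRAY)
def rep(nm,w): 
    d=w[1]-w[0]; print(nm,np.round(w,1).tolist(),"len",round(np.hypot(*d),1),"ang",round(np.arctan2(d[1],d[0]),4),"mid",np.round(w.mean(0),1))
rep("blockfront L->R",f([(227,122),(417,121)],48))
rep("screws near",f([(240,93),(402,93)],48)); rep("screws far",f([(237,27),(406,27)],48))
rep("screws L",f([(240,93),(237,27)],48)); rep("screws R",f([(402,93),(406,27)],48))
rep("bedL",f([(133,330),(88,22)],15)); rep("bedR",f([(431,290),(451,22)],15))
rep("blank front",f([(237,133),(406,132)],113.6))
rep("blank L",f([(245,270),(237,133)],113.6));rep("blank R",f([(399,270),(406,132)],113.6))
# dist of bed edges from screws line in jig axes
u=np.array([np.cos(.2065),np.sin(.2065)]);v=np.array([-u[1],u[0]])
O=np.array([547.3,213.4])
for nm,px,h in(("block",[(227,122),(417,121)],48),("screws",[(240,93),(402,93),(237,27),(406,27)],48),("bedL",[(133,330),(88,22)],15),("bedR",[(431,290),(451,22)],15),("bedcornerscrew",[(108,42),(430,44)],15),("blank",[(237,133),(406,132),(245,270),(399,270)],113.6),):
    w=f(px,h)-O; print(nm,np.round(np.c_[w@u,w@v],1).tolist())
p=np.array([574.5,219.5])-O;print("tcp",p@u,p@v)
E
```

```text
blockfront L->R [[641.7, 283.0], [662.6, 185.4]] len 99.8 ang -1.359 mid [652.1 234.2]
screws near [[657.1, 278.3], [674.2, 196.8]] len 83.3 ang -1.364 mid [665.6 237.5]
screws far [[686.5, 284.1], [703.5, 202.9]] len 83.0 ang -1.3641 mid [695.  243.5]
screws L [[657.1, 278.3], [686.5, 284.1]] len 30.0 ang 0.1927 mid [671.8 281.2]
screws R [[674.2, 196.8], [703.5, 202.9]] len 30.0 ang 0.2048 mid [688.9 199.8]
bedL [[486.2, 338.8], [679.1, 376.4]] len 196.5 ang 0.1927 mid [582.7 357.6]
bedR [[560.5, 136.8], [721.9, 173.4]] len 165.5 ang 0.2228 mid [641.2 155.1]
blank front [[638.4, 262.0], [650.9, 204.0]] len 59.3 ang -1.3584 mid [644.7 233. ]
blank L [[588.4, 251.6], [638.4, 262.0]] len 51.0 ang 0.2035 mid [613.4 256.8]
blank R [[600.8, 192.9], [650.9, 204.0]] len 51.4 ang 0.2192 mid [625.8 198.4]
block [[106.6, 48.7], [107.1, -51.0]]
screws [[120.7, 41.0], [120.8, -42.3], [150.7, 40.6], [150.8, -42.3]]
bedL [[-34.1, 135.2], [162.5, 132.5]]
bedR [[-2.8, -77.7], [162.7, -75.0]]
bedcornerscrew [[152.3, 122.8], [151.5, -64.0]]
blank [[99.1, 28.8], [99.5, -30.4], [48.1, 29.0], [48.1, -31.1]]
tcp 27.872839965749257 0.393436454504781
```

The blank and block agree laterally to about 0.1 mm in the same view, and the yaw matches. I can lower straight down, with centre x about 25.

```bash
python3 -m creep '{"hand":[0,0,0,0,0,0,0],"offset":[[0,0,0.04],[0,0,0.07],[0,0,0.079],[0,0,0.081],[0,0,0.083],[0,0,0.083],[0,0,0.083]],"delta_rot":[[0,0,0],[0,0,0],[0,0,0],[0,0,0],[0,0,0],[0,0,0],[0,0,0]]}'
```

```text
clock: 5.28
position: [574.8, 220.5, 34.7]
orientation: [[0.978, 0.206, 0.001], [0.206, -0.978, 0.0], [0.001, -0.0, -1.0]]
contact_force: [-0.7, -0.5, -0.1]
width: 58.9
gripper_force: 44.3
```

```bash
python3 -m creep '{"hand":[0,0,0,0],"offset":[[0,0,0.001],[0,0,0.0015],[0,0,0.0015],[0,0,0.0015]],"delta_rot":[[0,0,0],[0,0,0],[0,0,0],[0,0,0]]}'
```

```text
clock: 5.78
position: [574.7, 220.4, 33.7]
orientation: [[0.979, 0.206, 0.001], [0.206, -0.979, 0.0], [0.001, -0.0, -1.0]]
contact_force: [-3.7, -0.5, 11.1]
width: 58.7
gripper_force: 45.6
```

```bash
python3 -m creep '{"hand":[0,0,0,0,0,0,0,0],"offset":[[0,0,-0.0005],[0.002,0,-0.0007],[0.004,0,-0.0007],[0.006,0,-0.0007],[0.008,0,-0.0007],[0.01,0,-0.0007],[0.012,0,-0.0007],[0.012,0,-0.0007]],"delta_rot":[[0,0,0],[0,0,0],[0,0,0],[0,0,0],[0,0,0],[0,0,0],[0,0,0],[0,0,0]]}'
```

```text
clock: 6.78
position: [585.9, 223.0, 33.7]
orientation: [[0.978, 0.207, -0.0], [0.207, -0.978, 0.0], [-0.0, -0.0, -1.0]]
contact_force: [-2.9, -0.6, 7.6]
width: 59.0
gripper_force: 45.3
```

```bash
python3 -m creep '{"hand":[0,0,0,0,0,0],"offset":[[0.0015,0,-0.0003],[0.003,0,-0.0003],[0.0045,0,-0.0003],[0.006,0,-0.0003],[0.007,0,-0.0003],[0.007,0,-0.0003]],"delta_rot":[[0,0,0],[0,0,0],[0,0,0],[0,0,0],[0,0,0],[0,0,0]]}'
```

```text
clock: 7.52
position: [592.9, 224.3, 33.8]
orientation: [[0.978, 0.206, -0.0], [0.206, -0.978, -0.0], [-0.0, -0.0, -1.0]]
contact_force: [-3.3, -0.5, 6.2]
width: 58.9
gripper_force: 45.1
```

```bash
python3 -m creep '{"hand":[0,0,0,0],"offset":[[0.001,0,0],[0.002,0,0],[0.003,0,0],[0.003,0,0]],"delta_rot":[[0,0,0],[0,0,0],[0,0,0],[0,0,0]]}'
```

```text
clock: 8.02
position: [595.8, 224.9, 33.8]
orientation: [[0.978, 0.206, -0.0], [0.206, -0.978, -0.0], [-0.0, -0.0, -1.0]]
contact_force: [-4.0, -1.3, 5.6]
width: 58.9
gripper_force: 45.1
```

```bash
python3 -m creep '{"hand":[0,0,0],"offset":[[0.001,0,0],[0.002,0,0],[0.002,0,0]],"delta_rot":[[0,0,0],[0,0,0],[0,0,0]]}'
```

```text
clock: 8.4
position: [597.8, 225.3, 33.7]
orientation: [[0.978, 0.206, -0.0], [0.206, -0.978, -0.0], [-0.0, -0.0, -1.0]]
contact_force: [-3.3, -1.0, 5.9]
width: 58.6
gripper_force: 45.1
```

```bash
python3 -m creep '{"hand":[0,0,0],"offset":[[0.0005,0,0],[0.001,0,0],[0.001,0,0]],"delta_rot":[[0,0,0],[0,0,0],[0,0,0]]}'
```

```text
clock: 8.78
position: [598.7, 225.5, 33.7]
orientation: [[0.978, 0.206, -0.0], [0.206, -0.978, -0.0], [-0.0, 0.0, -1.0]]
contact_force: [-3.1, 0.0, 6.6]
width: 58.7
gripper_force: 45.2
```

```bash
python3 -m creep '{"hand":[0,0,0],"offset":[[0.001,0,0],[0.0015,0,0],[0.0015,0,0]],"delta_rot":[[0,0,0],[0,0,0],[0,0,0]]}'
```

```text
clock: 9.15
position: [600.1, 225.8, 33.7]
orientation: [[0.978, 0.206, -0.0], [0.206, -0.978, -0.0], [-0.0, 0.0, -1.0]]
contact_force: [-2.6, -0.5, 5.7]
width: 58.9
gripper_force: 45.2
```

```bash
python3 -m creep '{"hand":[0,0,0],"offset":[[0.0005,0,0],[0.001,0,0],[0.001,0,0]],"delta_rot":[[0,0,0],[0,0,0],[0,0,0]]}'
```

```text
clock: 9.52
position: [601.2, 226.0, 33.8]
orientation: [[0.978, 0.206, -0.0], [0.206, -0.978, -0.0], [-0.0, 0.0, -1.0]]
contact_force: [-3.4, -0.3, 7.0]
width: 59.1
gripper_force: 45.2
```

```bash
python3 -m creep '{"hand":[0,0,0],"offset":[[0.0005,0,0],[0.001,0,0],[0.001,0,0]],"delta_rot":[[0,0,0],[0,0,0],[0,0,0]]}'
```

```text
clock: 9.9
position: [601.6, 226.1, 33.8]
orientation: [[0.978, 0.206, -0.001], [0.206, -0.978, -0.0], [-0.001, 0.0, -1.0]]
contact_force: [-5.2, -1.4, 8.3]
width: 59.1
gripper_force: 45.4
```

```bash
python3 -m creep '{"hand":[0,0,0],"offset":[[0.0005,0,0],[0.001,0,0],[0.001,0,0]],"delta_rot":[[0,0,0],[0,0,0],[0,0,0]]}'
```

```text
clock: 10.28
position: [601.6, 226.1, 33.7]
orientation: [[0.978, 0.207, -0.003], [0.207, -0.978, -0.001], [-0.003, 0.0, -1.0]]
contact_force: [-8.8, -2.6, 12.3]
width: 58.6
gripper_force: 45.8
```

```bash
python3 -m creep '{"hand":[0,0,0,0],"offset":[[0.0005,0,-0.0003],[0.001,0,-0.0005],[0.0015,0,-0.0005],[0.0015,0,-0.0005]],"delta_rot":[[0,0,0],[0,0,0],[0,0,0],[0,0,0]]}'
```

```text
clock: 10.78
position: [601.7, 226.1, 33.8]
orientation: [[0.978, 0.207, -0.006], [0.207, -0.978, -0.002], [-0.006, 0.001, -1.0]]
contact_force: [-11.6, -2.7, 12.2]
width: 58.8
gripper_force: 45.8
```

```bash
python3 -m creep '{"hand":[0,0,0,0],"offset":[[0.0005,0,-0.0002],[0.001,0,-0.0002],[0.001,0,-0.0002],[0.001,0,-0.0002]],"delta_rot":[[0,0,0],[0,0,0],[0,0,0],[0,0,0]]}'
```

```text
clock: 11.28
position: [601.7, 226.1, 33.7]
orientation: [[0.978, 0.207, -0.008], [0.207, -0.978, -0.003], [-0.008, 0.001, -1.0]]
contact_force: [-14.6, -3.5, 13.5]
width: 59.1
gripper_force: 46.0
```

Seated: pushed at 15 N without moving, with the face at about x=128 in the jig frame. I'll relax the push, open and rise.

```bash
python3 -m creep '{"hand":[0,0,0,-0.5,-1,-1,-1,-1,-1],"offset":[[-0.0015,0,-0.0005],[-0.003,0,-0.001],[-0.003,0,-0.001],[-0.003,0,-0.001],[-0.003,0,-0.001],[-0.003,0,-0.001],[-0.003,0,-0.03],[-0.003,0,-0.08],[-0.003,0,-0.11]],"delta_rot":[[0,0,0],[0,0,0],[0,0,0],[0,0,0],[0,0,0],[0,0,0],[0,0,0],[0,0,0],[0,0,0]]}'
python3 - <<'E'
from h import *
for n in("top","scene"):
    p,d=r.capture(n); cv2.imwrite(f"pics/{n}1.png",p)
s=r.read_state(); T=wristT(s); p,d=r.capture("wrist"); cv2.imwrite("pics/w2.png",p); np.savez("pics/w2.npz",d=d,T=T)
E
```

```text
clock: 12.4
position: [603.9, 226.7, 146.9]
orientation: [[0.979, 0.206, 0.003], [0.206, -0.979, 0.001], [0.003, -0.001, -1.0]]
contact_force: [0.3, -0.9, -0.3]
width: 85.7
gripper_force: 0.0
```

View pics/w2.png

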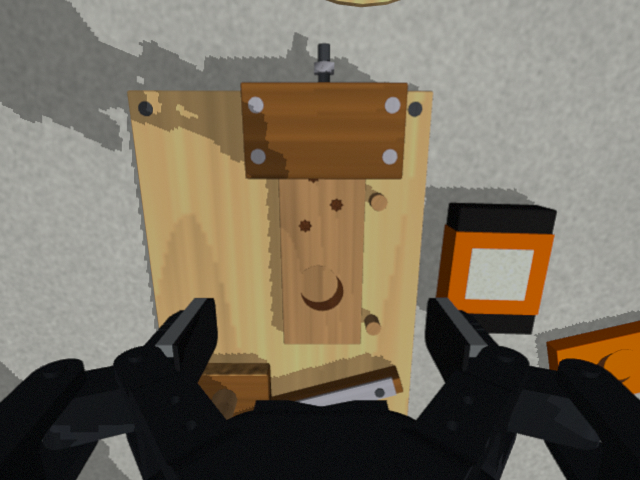

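The blank is under the overhang, flat and square. Its sides are at columns 281 and 362, and its rear edge is at row 344. Next I'll locate the wedge grip, seen at top (160,275) and scene (469,348).

```bash
python3 - <<'E'
from h import *
u=np.array([np.cos(.2065),np.sin(.2065)]);v=np.array([-u[1],u[0]])
O=np.array([547.3,213.4])
J=lambda w:np.round(np.c_[(w-O)@u,(w-O)@v],1).tolist()
T=np.load("pics/w2.npz")["T"]
print("rear",J(plane("wrist",[(284,344),(360,344)],30,T)),"side",J(plane("wrist",[(279,180),(364,180)],30,T)),"block",J(plane("wrist",[(246,178),(403,178)],48,T)))
for n,seed in(("top",(160,274)),("scene",(469,348))):
    im=cv2.imread(f"pics/{n}0.png"); x,y=seed
    c=cv2.resize(im[y-20:y+20,x-25:x+25],None,fx=8,fy=8,interpolation=2)
    cv2.imwrite(f"pics/g_{n}.png",c)
    print(n,J(plane(n,[seed],70.5)))
a=np.hstack([cv2.imread(f"pics/g_{n}.png") for n in("top","scene")]);cv2.imwrite("pics/g.png",a)
E
```

```text
rear [[-22.8, 29.9], [-22.7, -29.6]] side [[104.2, 29.9], [104.3, -28.6]] block [[107.1, 48.7], [107.1, -51.3]]
top [[-67.4, 74.9]]
scene [[-66.8, 79.0]]
```

View pics/g.png

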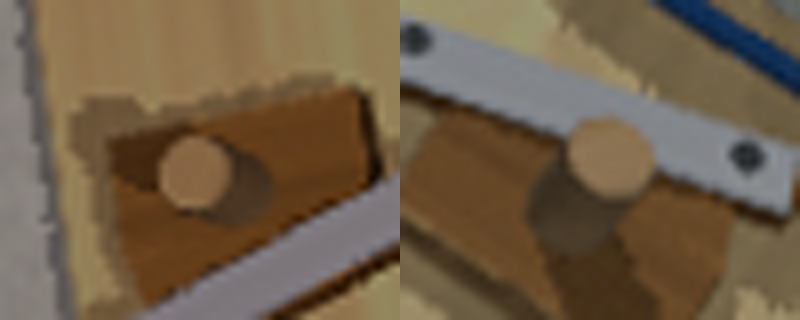

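```bash
python3 - <<'E'
from h import *
u=np.array([np.cos(.2075),np.sin(.2075)]);v=np.array([-u[1],u[0]])
O=np.array([547.3,213.4]); 
g=[]
for n,px in(("top",(159,275.5)),("scene",(470.4,347.7))):
    w=plane(n,[px],70.5)[0];g.append(w);print(n,w,(w-O)@u,(w-O)@v)
o1,d1=rays("top",[(159,275.5)]);o2,d2=rays("scene",[(470.4,347.7)]);d1=d1[0];d2=d2[0]
t=np.linalg.lstsq(np.c_[d1,-d2],o2-o1,rcond=None)[0];print("tri",o1+t[0]*d1,o2+t[1]*d2)
w=np.mean(g,0);s=r.read_state()
print(w,np.array(s["orientation"]).T@(np.r_[w,57]-s["position"]))
E
```

```text
top [462.86088439 274.78181765] -69.98228834252323 77.46077137227925
scene [463.43110589 278.29254598] -68.70103886245643 80.77871738330207
tri [463.31087502 276.05666865  66.94035316] [461.93005862 278.09362866  67.49531442]
[463.14599514 276.53718181] [-128.14339982  -77.65501229   88.87358051]
```

```bash
python3 -m creep '{"hand":[-1,-1,-1,-1,-1,-1,-1,-1,-1],"offset":[[-0.06,-0.04,0],[-0.1,-0.06,0],[-0.128,-0.078,0],[-0.128,-0.078,0],[-0.128,-0.078,0.03],[-0.128,-0.078,0.06],[-0.128,-0.078,0.089],[-0.128,-0.078,0.089],[-0.128,-0.078,0.089]],"delta_rot":[[0,0,-0.15],[0,0,-0.291],[0,0,-0.291],[0,0,-0.291],[0,0,-0.291],[0,0,-0.291],[0,0,-0.291],[0,0,-0.291],[0,0,-0.291]]}' 30
```

```text
clock: 13.68
position: [462.2, 276.1, 55.6]
orientation: [[0.879, 0.478, 0.0], [0.478, -0.879, 0.0], [0.0, 0.0, -1.0]]
contact_force: [1.0, 0.5, 0.8]
width: 85.4
gripper_force: 0.0
```

```bash
python3 -m creep '{"hand":[-0.5,0,0.4,0.7,0.9,0.9,0.9,0.9],"offset":[[0,0,0],[0,0,0],[0,0,0],[0,0,0],[0,0,0],[0,0,0],[0,0,0],[0,0,0]],"delta_rot":[[0,0,0],[0,0,0],[0,0,0],[0,0,0],[0,0,0],[0,0,0],[0,0,0],[0,0,0]]}' 30
```

```text
clock: 14.68
position: [461.6, 276.3, 55.6]
orientation: [[0.878, 0.478, 0.0], [0.478, -0.878, 0.0], [0.0, 0.0, -1.0]]
contact_force: [-1.9, -1.6, 6.0]
width: 19.3
gripper_force: 29.5
```

```bash
python3 -m creep '{"hand":[0.9,0.9,0.9,0.9,0.9,0.9,0.9,0.9,0.9,0.9,0.9],"offset":[[0,0.004,-0.0007],[0,0.012,-0.001],[0,0.02,-0.001],[0,0.028,-0.001],[0,0.036,-0.001],[0,0.044,-0.001],[0,0.052,-0.001],[0,0.06,-0.001],[0,0.066,-0.001],[0,0.07,-0.001],[0,0.07,-0.001]],"delta_rot":[[0,0,0],[0,0,0],[0,0,0],[0,0,0],[0,0,0],[0,0,0],[0,0,0],[0,0,0],[0,0,0],[0,0,0],[0,0,0]]}'
```

```text
clock: 16.05
position: [495.6, 213.6, 55.8]
orientation: [[0.879, 0.477, 0.0], [0.477, -0.879, -0.001], [-0.0, 0.001, -1.0]]
contact_force: [5.0, 1.7, -12.6]
width: 19.1
gripper_force: 29.6
```

```bash
python3 -m creep '{"hand":[0.9,0.9,0.9,0.9,0.9],"offset":[[0.0005,0.002,0.0004],[0.001,0.004,0.0007],[0.001,0.006,0.0007],[0.001,0.008,0.0007],[0.001,0.008,0.0007]],"delta_rot":[[0,0,0],[0,0,0],[0,0,0],[0,0,0],[0,0,0]]}'
```

```text
clock: 16.68
position: [499.1, 207.4, 55.6]
orientation: [[0.878, 0.478, -0.001], [0.478, -0.878, -0.001], [-0.001, 0.0, -1.0]]
contact_force: [-5.7, -0.6, 3.9]
width: 19.1
gripper_force: 31.1
```

```bash
python3 -m creep '{"hand":[0.9,0.9,0.9,0.9],"offset":[[-0.0005,0.001,0],[-0.0005,0.002,0],[-0.0005,0.003,0],[-0.0005,0.003,0]],"delta_rot":[[0,0,0],[0,0,0],[0,0,0],[0,0,0]]}'
```

```text
clock: 17.18
position: [500.4, 205.0, 55.6]
orientation: [[0.878, 0.478, -0.0], [0.478, -0.878, -0.0], [-0.001, 0.0, -1.0]]
contact_force: [-4.9, 0.8, 3.9]
width: 19.1
gripper_force: 31.1
```

```bash
python3 -m creep '{"hand":[0.9,0.9,0.9,0.9],"offset":[[0,0.001,0],[0,0.002,0],[0,0.003,0],[0,0.003,0]],"delta_rot":[[0,0,0],[0,0,0],[0,0,0],[0,0,0]]}'
```

```text
clock: 17.68
position: [501.8, 202.3, 55.6]
orientation: [[0.878, 0.478, -0.0], [0.478, -0.878, -0.0], [-0.001, 0.0, -1.0]]
contact_force: [-5.7, 0.1, 3.8]
width: 19.1
gripper_force: 31.1
```

```bash
python3 -m creep '{"hand":[0.9,0.9,0.9,0.9],"offset":[[-0.0004,0.0005,0],[-0.0007,0.001,0],[-0.0007,0.0015,0],[-0.0007,0.0015,0]],"delta_rot":[[0,0,0],[0,0,0],[0,0,0],[0,0,0]]}'
```

```text
clock: 18.18
position: [502.5, 201.0, 55.6]
orientation: [[0.878, 0.478, 0.0], [0.478, -0.878, 0.0], [0.0, 0.0, -1.0]]
contact_force: [-3.0, 0.5, 2.5]
width: 19.0
gripper_force: 31.1
```

```bash
python3 -m creep '{"hand":[0.9,0.9,0.9,0.9],"offset":[[-0.0003,0.0005,0],[-0.0003,0.001,0],[-0.0003,0.0015,0],[-0.0003,0.0015,0]],"delta_rot":[[0,0,0],[0,0,0],[0,0,0],[0,0,0]]}'
```

```text
clock: 18.68
position: [503.1, 199.7, 55.6]
orientation: [[0.878, 0.478, 0.001], [0.478, -0.878, 0.0], [0.001, 0.0, -1.0]]
contact_force: [0.2, 3.4, 1.4]
width: 19.3
gripper_force: 31.0
```

```bash
python3 -m creep '{"hand":[0.9,0.9,0.9],"offset":[[0,0.0005,0],[0,0.001,0],[0,0.001,0]],"delta_rot":[[0,0,0],[0,0,0],[0,0,0]]}'
```

```text
clock: 19.05
position: [503.6, 198.8, 55.6]
orientation: [[0.878, 0.478, 0.001], [0.478, -0.878, 0.0], [0.001, 0.0, -1.0]]
contact_force: [0.9, 3.6, 0.2]
width: 18.8
gripper_force: 31.0
```

```bash
python3 -m creep '{"hand":[0.9,0.9,0.9],"offset":[[0,0.0005,0],[0,0.001,0],[0,0.001,0]],"delta_rot":[[0,0,0],[0,0,0],[0,0,0]]}'
```

```text
clock: 19.42
position: [504.0, 197.9, 55.6]
orientation: [[0.878, 0.478, 0.001], [0.478, -0.878, 0.0], [0.001, 0.0, -1.0]]
contact_force: [2.6, 4.8, -0.5]
width: 19.3
gripper_force: 30.9
```

```bash
python3 -m creep '{"hand":[0.9,0.9,0.9],"offset":[[0.0003,0.0005,0],[0.0003,0.001,0],[0.0003,0.001,0]],"delta_rot":[[0,0,0],[0,0,0],[0,0,0]]}'
```

```text
clock: 19.8
position: [504.5, 197.0, 55.6]
orientation: [[0.878, 0.478, 0.0], [0.478, -0.878, 0.0], [0.0, 0.0, -1.0]]
contact_force: [1.7, 4.7, 1.8]
width: 19.2
gripper_force: 31.0
```

```bash
python3 -m creep '{"hand":[0.9,0.9,0.9],"offset":[[0,0.0005,0],[0,0.001,0],[0,0.001,0]],"delta_rot":[[0,0,0],[0,0,0],[0,0,0]]}'
```

```text
clock: 20.18
position: [504.9, 196.3, 55.6]
orientation: [[0.878, 0.478, 0.0], [0.478, -0.878, 0.0], [0.0, -0.0, -1.0]]
contact_force: [1.4, 5.3, 2.9]
width: 19.3
gripper_force: 31.0
```

```bash
python3 -m creep '{"hand":[0.9,0.9,0.9],"offset":[[0,0.0005,0],[0,0.001,0],[0,0.001,0]],"delta_rot":[[0,0,0],[0,0,0],[0,0,0]]}'
```

```text
clock: 20.55
position: [505.2, 195.7, 55.6]
orientation: [[0.878, 0.479, 0.0], [0.479, -0.878, 0.0], [0.0, -0.0, -1.0]]
contact_force: [-0.0, 6.3, 3.1]
width: 19.3
gripper_force: 31.1
```

```bash
python3 -m creep '{"hand":[0.9,0.9,0.9],"offset":[[0,0.0005,0],[0,0.001,0],[0,0.001,0]],"delta_rot":[[0,0,0],[0,0,0],[0,0,0]]}'
```

```text
clock: 20.92
position: [505.3, 195.5, 55.6]
orientation: [[0.878, 0.479, -0.0], [0.479, -0.878, 0.001], [0.0, -0.001, -1.0]]
contact_force: [-0.5, 7.0, 3.6]
width: 19.1
gripper_force: 31.2
```

```bash
python3 -m creep '{"hand":[0.9,0.9,0.9],"offset":[[0,0.0003,0],[0,0.0007,0],[0,0.0007,0]],"delta_rot":[[0,0,0],[0,0,0],[0,0,0]]}'
```

```text
clock: 21.3
position: [505.3, 195.3, 55.6]
orientation: [[0.877, 0.48, -0.001], [0.48, -0.877, 0.001], [0.0, -0.002, -1.0]]
contact_force: [-2.0, 9.5, 4.3]
width: 19.2
gripper_force: 31.2
```

Held with about 9.3 N on the grip, a squeeze of about 19 N. I'll relax, let go and rise.

```bash
python3 -m creep '{"hand":[0.9,0.9,0.9,0.4,-0.2,-0.6,-0.6,-0.6,-0.6,-0.6],"offset":[[0,0,0],[0,-0.0012,0],[0,-0.0025,0],[0,-0.0025,0],[0,-0.0025,0],[0,-0.0025,0],[0,-0.0025,0],[0,-0.0025,-0.04],[0,-0.0025,-0.09],[0,-0.0025,-0.14]],"delta_rot":[[0,0,0],[0,0,0],[0,0,0],[0,0,0],[0,0,0],[0,0,0],[0,0,0],[0,0,0],[0,0,0],[0,0,0]]}'
python3 -m creep '{"hand":[-0.6,-0.6,-0.6],"offset":[[-0.05,0,-0.04],[-0.08,0,-0.06],[-0.08,0,-0.06]],"delta_rot":[[0,0,0],[0,0,0],[0,0,0]]}'
python3 - <<'E'
from h import *
s=r.read_state(); T=wristT(s); p,d=r.capture("wrist"); cv2.imwrite("pics/w3.png",p); np.savez("pics/w3.npz",d=d,T=T)
p,_=r.capture("top");cv2.imwrite("pics/top3.png",p)
E
```

```text
clock: 22.55
position: [504.6, 195.8, 196.8]
orientation: [[0.878, 0.478, -0.001], [0.478, -0.878, -0.0], [-0.001, -0.0, -1.0]]
contact_force: [0.8, -0.2, 0.4]
width: 68.1
gripper_force: 0.0
clock: 22.92
position: [433.9, 157.0, 257.2]
orientation: [[0.878, 0.478, 0.003], [0.478, -0.878, 0.0], [0.003, 0.001, -1.0]]
contact_force: [0.2, 0.6, 0.2]
width: 68.6
gripper_force: 0.0
```

View pics/w3.png

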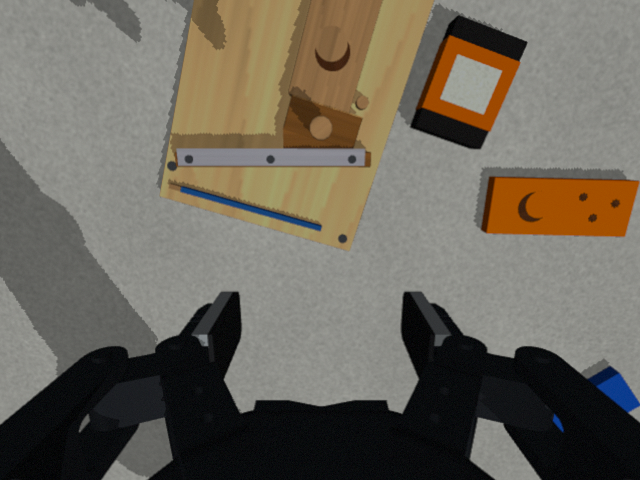

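The wedge's cork face (about (325,103)) is tight against the blank's end, with the grip at (320,127). The pencil, sanding block and look-alikes look untouched. I'll do a quick check for spring-back and then hand in.

```bash
python3 - <<'E'
from h import *
T=np.load("pics/w3.npz")["T"]; g=plane("wrist",[(320,127)],70.5,T)[0]
print("grip now",g,"held at [505.3 195.3]")
if np.hypot(*(g-[505.3,195.3]))<6: print(r.close_job())
E
```

```text
grip now [505.92659052 196.07514528] held at [505.3 195.3]
the job is handed in; nothing more can be done
None
```

The blank is clamped and the job is handed in: the blank was pressed home on the stop at about 15 N, then held by the wedge driven with about 9 N on its grip (roughly 19 N squeeze), and the gripper was clear of everything at 23 s.

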